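Change the spindle in a bench gauge and step its selector

ROBOT

A 6-joint arm with a two-finger parallel gripper is mounted at the origin on a cart in front of the work surface, level with it; the furniture and walls round the work are solid. World frame = base frame: x ahead of the robot, y to its left, z up, the work surface at z = 0. Lengths are in mm, angles in rad, forces in N, time in s.
With the tool pointing down it reaches from about 350 to 975 mm from the base axis. Payload 7.1 kg.
Tool frame: the origin (TCP) lies at the very end of the fingers, on their centre line; the grasp point (between the pads) lies 19 mm behind it; z points along the fingers, y is the direction in which the jaws open and shut (so a half turn about z gives the same grasp; the last joint's range is limited). The gripper opens to 88 mm and grips with 3 to 60 N. Pads are 20 mm wide; open, the fingers measure 115 mm over their backs; the gripper's body (75 mm by 178 mm) begins 61 mm behind the grasp point.
Start: joints at [-0.019, 0.423, 1.63, -0, 1.089, -0.019], TCP at [624.984, 0.026, 222.675] pointing down, gripper open.
Joint ranges: [-3, 3], [-0.9, 2.11], [0.09, 2.58], [-1.31, 4.45], [0.11, 2.69], [-2.54, 2.54]. Speed limits (rad/s): [2.39, 2.39, 3.01, 3.14, 3.14, 3.14].

INTERFACE

Orientations are given as a rotation vector (axis times angle).
In Python, from workcell import * gives the robot as it stands.
- The arm moves only by the tool play_rows, never from a script. Its argument "plan" is text: rows parted by semicolons, each of 7 numbers parted by spaces: the finger opening in cm, from 0 to 8.78, then the shift along the tool's x, y, z in cm, then the turn, a rotation vector about the tool's x, y, z in degrees. A call has 1 to 20 rows; each row shifts and turns the commanded pose from where the row before left it, along the tool's axes as they then stand; what a row does not reach is not made up. A row lasts 1/8 s, in which the tool goes at most 62.5 mm and 10.7 degrees, less where a joint would pass 70% of its speed; a pose out of reach is approached as far as the arm can. A call is refused whole if a number of a shift passes 6.25 or a number of a turn 10.7, either way. A call with a gripper value outside its range is refused whole. The fingers move at their own pace and stop on an object; the grip force is fixed at half the most. Time passes only in rows, so rows that do not move let the fingers close. It gives the time, the measured TCP pose, the force and the opening at its end, in the units of the state.
- get_obs(): the state, without advancing time (a new reading comes with each control period).
- get_image(name): name is "scene" or "side" or "wrist"; returns a dict with "pixels" (420x560x3 uint8, red, green, blue), "range_z" (420x560 float32, mm along the optical axis (not along the pixel's ray), 0 where there is no reading), "fx", "fy", "cx", "cy" (pixels), "eye" and "attitude" of the camera in the world. Camera axes: x right, y down, z forward; pixel columns grow to the right and rows downward; lengths in mm; the calibration is good to about 2 mm. The wrist camera is an equidistant fisheye: a pixel r from the principal point sees the ray r / f radians off the axis. A picture is of the moment at which its call begins.
- close_job(): hands the job in, once; it reports no verdict.
The state is a dict: "t": time; "qpos": joint angles; "qvel": joint speeds; "joint_torque": joint torques, N m; "ee_pos": TCP position; "orientation": TCP orientation; "ft_force": force on the tool from outside, world axes, zero at the start; "moment": the same for the moment, N m; "width": finger opening in mm.
Only numpy, scipy, OpenCV 4.12 (cv2) and the standard library are available. Lean on these libraries where they do the work, as an engineer would, in place of code of your own. Each camera call takes 0.05 s, during which the arm holds its last target. There are 200 camera calls.

TASK

Change the spindle in the bench gauge: lift the short spindle out of the V-rests and lay it in the grey tray, flat on its floor, then lay the long spindle in both V-rests with its thin nose fully home against the back stop, and let go of it. Then turn the gauge's selector four clicks clockwise (seen from above) from where it stands and leave it there. Do not shift or tip the other things on the bench.

Things in the scene. Friction and masses are not known exactly. Their poses are not given: they have to be found in the camera images.
- gauge: bench gauge, fixed: base plate 10 mm thick, spanning x -85..+88, y -163..+45 mm from the origin, which lies on the bench below the middle between its two V-rests. Its x points along the spindle towards the back stop, y to the left, z up. At the right (x -56..+56, y -59..-151 mm) stands the switch box, top 55 mm above the bench, with the selector
- rest_middle (a point): where the middle of a spindle's collar comes when fully home: on the spindle axis, 55 mm above the bench; axes as the gauge. The V-rests (90 degree V, 14 mm along x, 44 mm wide, 53.5 mm high) stand 31 mm before and behind it; between them is a 48 mm gap for fingers, empty down to the 10 mm plate. A spindle's 22 mm round body lies in the rests, along x (oiled steel)
- stop_face (a point): point of the back stop's face on the spindle axis, 60 mm ahead (+x) of rest_middle; axes as the gauge. The stop is a rigid upright plate, 44 mm wide, up to 80 mm above the bench
- selector_axis (a point): on the vertical axis of the selector knob, 73 mm above the bench, at x 0, y -105 mm of the gauge; axes as the gauge (does not turn). The black knob has a skirt 48 mm across, top 61.5 mm above the bench, and on it a bar 46 mm long, 13 mm wide, 61.5 to 83.5 mm above the bench, to be gripped across its 13 mm; the bar lies along the pointer
- selector_pointer (a point): point 30 mm from the knob's axis in the direction shown by the white line on the bar's pointing half, 73 mm above the bench; turns with the knob
- selector (a joint): angle of the selector knob in rad, growing clockwise seen from above: at 0 the pointer shows 120 degrees anticlockwise of the gauge's x, at 2.094 along it. Sprung clicks (about 0.1 N m) every 0.5236 rad, nine with tick marks, 0 to 4.189, stops at both ends; it starts in one of the first four. Let go off a click it springs to the nearer one, save just midway
- spindle_short: shorter steel spindle, 104 mm long, about 0.2 kg, at the start in the V-rests. Round body 22 mm in diameter; thin nose 14 mm in diameter, 10 mm long, at its +x end; square collar 26 x 26 mm, 24 mm along x, to be gripped across its upright side flats. Origin at the collar's centre on the axis, x along the spindle to the nose end at +60 mm; other end at -44 mm; z up
- spindle_long: longer steel spindle, 134 mm long, about 0.26 kg, otherwise the same shape: origin at the centre of its square collar (26 x 26 x 24 mm), x along the spindle to the end of the thin nose at +60 mm, other end at -74 mm. At the start it lies on its collar on the bench (axis 13 mm up), left or right of the gauge
- spindle_long_nose (a point): end of the long spindle's thin nose, on its axis; x along the spindle, out of the nose
- tray: open grey plastic tray, fixed on the bench, 160 x 120 mm, 22 mm high, walls and floor about 4 mm; origin under its centre, x along the 160 mm side; left or right of the gauge, on the side where the long spindle is not
- pill_bottle: small upright bottle, 28 mm across, 60 mm high; stands beside the long spindle; bystander, origin at the centre of its underside
- thinner_bottle: upright bottle, 40 mm square, 92 mm high; stands behind the gauge; bystander, origin at the centre of its underside
- small_block: aluminium jig block, 38 x 62 x 28 mm; lies at the left of the gauge; bystander, origin at the centre of its underside
- screwdriver_red: screwdriver lying on the bench, 198 mm long, 30 mm high; bystander, origin at the centre of its underside
- wrench_13: combination wrench lying on the bench, 205 mm long, 10 mm high; bystander, origin at the centre of its underside
- nut_cup: open cup of nuts, 68 mm across, 50 mm high; bystander, origin at the centre of its underside
- grease_tin: flat round tin, 65 mm across, 23 mm high; bystander, origin at the centre of its underside

How it is judged (in metres and radians):
On the way, in this order (a step that is already met when the one before it is completed fails the run):
1. the short spindle lies in the tray, let go (x of spindle_short in the frame of tray between -0.065 and 0.065 m and y of spindle_short in the frame of tray between -0.05 and 0.05 m and angle between spindle_short's own x axis and vertical between 1.45 and 1.69 rad and height (world z) of spindle_short below 0.03 m and linear speed of spindle_short below 0.02 m/s and contact force between the fingers and anything else below 0.2 N), for 0.2 s.
2. the long spindle lies in both V-rests, nose against the back stop, let go (x of spindle_long_nose in the frame of stop_face above -0.002 m and y of spindle_long_nose in the frame of stop_face between -0.002 and 0.002 m and z of spindle_long_nose in the frame of stop_face between -0.002 and 0.002 m and angle between the x axis of spindle_long and the x axis of gauge, either way round below 0.04 rad and linear speed of spindle_long below 0.02 m/s and contact force between the fingers and anything else below 0.2 N), for 0.2 s.
3. the selector stands four clicks clockwise of where it started (distance of selector_pointer from where it was at the start of the episode between 0.0488 and 0.0546 m and velocity of joint selector between -0.1 and 0.1 rad/s), for 0.2 s.
At the end, for the whole second after the job is handed in: Short spindle at rest on the tray's floor, level within 0.12 rad; long spindle at rest in both V-rests, in line within 0.04 rad, nose end within 2 mm of the back stop and of the rests' axis; selector still, four clicks clockwise of its start (within about 9 degrees) (all of step 3 and x of spindle_short in the frame of tray between -0.065 and 0.065 m and y of spindle_short in the frame of tray between -0.05 and 0.05 m and angle between spindle_short's own x axis and vertical between 1.45 and 1.69 rad and height (world z) of spindle_short below 0.03 m and linear speed of each of spindle_short, spindle_long below 0.02 m/s and x of spindle_long_nose in the frame of stop_face above -0.002 m and y of spindle_long_nose in the frame of stop_face between -0.002 and 0.002 m and z of spindle_long_nose in the frame of stop_face between -0.002 and 0.002 m and angle between the x axis of spindle_long and the x axis of gauge, either way round below 0.04 rad); the robot touches nothing.
It fails at once if another thing on the bench is shifted by more than 20 mm (distance of any of pill_bottle, thinner_bottle, small_block, screwdriver_red, wrench_13, nut_cup, grease_tin from where it was at the start of the episode above 0.02 m).
It fails at once if a bottle or the cup is tipped (angle between any of pill_bottle, thinner_bottle, nut_cup's own z axis and vertical above 0.35 rad).
It also fails if it takes over 72 s, if anything falls off the work surface, if the arm or the gripper's body presses on something with over 40 N, if the wrist force passes 120 N, or if a joint passes its speed limit or range.

## Working session

There is one attempt and no reset: what is moved stays moved. The work goes in short steps, Python scripts to look and compute and a tool call to move; the robot and the scene stay as the last step left them, time stands still between calls to the robot, and variables do not carry over. Pictures are saved under pics/ and viewed, about 8 in all and at most 12, crops included, and the job is handed in when it is done.

Besides the shell and the picture viewer there is one more tool, called by a JSON object that holds its "name" and its "arguments". play_rows: Moves the arm, as the interface text tells. Its arguments: {"type":"object","properties":{"plan":{"type":"string"}},"required":["plan"]}

```bash
mkdir -p pics; cat > h.py <<'E'
from workcell import *
import numpy as np, cv2
from scipy.spatial.transform import Rotation as R
def snap(n,f):
    im=get_image(n); cv2.imwrite(f'pics/{f}.png',cv2.cvtColor(im['pixels'],cv2.COLOR_RGB2BGR)); np.save(f'pics/{f}.npy',im,allow_pickle=True); return im
def load(f): return np.load(f'pics/{f}.npy',allow_pickle=True).item()
def Rm(a):
    a=np.array(a); return a if a.shape==(3,3) else R.from_rotvec(a).as_matrix()
def cloud(im):
    z=im['range_z'].astype(float); h,w=z.shape; u,v=np.meshgrid(np.arange(w),np.arange(h))
    P=np.stack([(u-im['cx'])/im['fx']*z,(v-im['cy'])/im['fy']*z,z],-1)
    return P@Rm(im['attitude']).T+np.array(im['eye'])
E
python3 - <<'E'
from h import *
o=get_obs(); print(o)
for n in ['scene','side','wrist']:
    im=snap(n,n+'0'); print(n,{k:im[k] for k in im if k not in('pixels','range_z')},(im['range_z']>0).mean())
a=[load(n+'0')['pixels'] for n in ('scene','side')]
cv2.imwrite('pics/both.png',cv2.cvtColor(np.vstack(a),cv2.COLOR_RGB2BGR))
E
```

```text
{'t': 0.0, 'qpos': array([-1.90008956e-02,  4.23869167e-01,  1.63068654e+00, -7.42878045e-06,
        1.08861830e+00, -1.90116857e-02]), 'qvel': array([ 6.78739384e-04, -8.84650982e-04,  1.10923881e-03,  1.98585539e-05,
        1.95876894e-03, -6.58274574e-04]), 'joint_torque': array([ 1.28069914e-03, -5.44622147e+01, -2.73670936e+01,  6.42951974e-02,
        2.27214623e-02, -1.51321510e-04]), 'ee_pos': array([6.24434215e+02, 3.38727219e-02, 2.21885382e+02]), 'orientation': array([-2.22062298e+00, -2.22065461e+00,  1.72956895e-03]), 'ft_force': array([-0.11063235,  0.33914479,  0.36485336]), 'moment': array([ 0.01595553, -0.02514644,  0.0244454 ]), 'width': 87.78890203668598}
scene {'fx': 400.8015673402667, 'fy': 400.8015673402667, 'cx': 276.86114332372216, 'cy': 211.70511776565067, 'eye': array([280.77967723, 990.11438502, 932.09559975]), 'attitude': array([-0.41982438,  2.72699788, -1.24302272])} 0.9958163265306123
side {'fx': 454.5842580796513, 'fy': 454.5842580796513, 'cx': 291.07224134622516, 'cy': 207.67133802002465, 'eye': array([ 362.35029526, -899.84528983,  916.02067049]), 'attitude': array([-2.28531488,  0.21418716, -0.11469077])} 0.9959948979591837
wrist {'fx': 325.19226210127806, 'fy': 325.19226210127806, 'cx': 283.68778393352864, 'cy': 206.85112125774305, 'eye': array([624.75537095,  79.72639274, 385.96790199]), 'attitude': array([ 2.85565662e+00, -7.62209287e-04, -1.85955940e-03])} 0.9954039115646258
```

View pics/scene0.png

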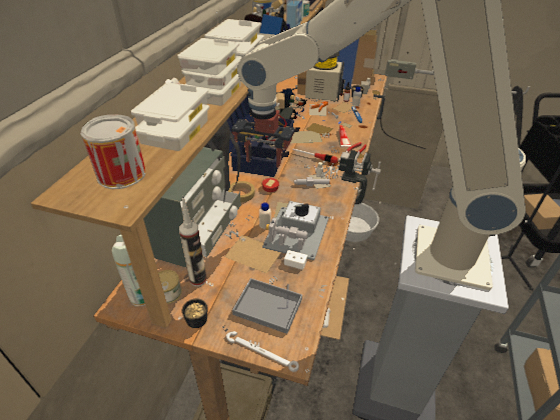

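View pics/side0.png

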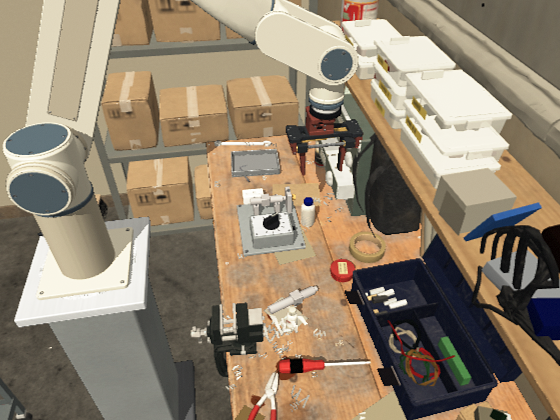

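View pics/wrist0.png

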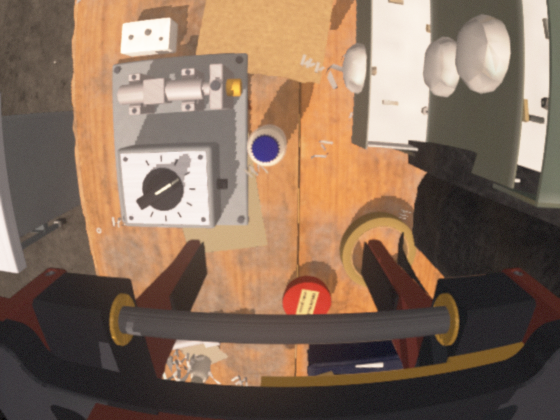

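```bash
python3 - <<'E'
from h import *
pts=[];cs=[]
for n in ['scene0','side0']:
    im=load(n); pts.append(cloud(im).reshape(-1,3)); cs.append(im['pixels'].reshape(-1,3))
im=load('wrist0'); z=im['range_z'].astype(float); v,u=np.mgrid[:420,:560]
dx=u-im['cx'];dy=v-im['cy'];r=np.hypot(dx,dy)+1e-9;th=r/im['fx']
P=np.stack([np.tan(th)*dx/r*z,np.tan(th)*dy/r*z,z],-1)@Rm(im['attitude']).T+im['eye']
P[z<=0]=1e6; P=np.where((th<1.2)[...,None],P,1e6)
for k in [(188,162),(98,150),(147,265),(298,305)][:]: print(k,P[k[1],k[0]].round(1), P[k[0],k[1]].round(1))
for n,k in [('scene0',[(300,209),(268,207),(296,258),(240,280)]),('side0',[(272,221),(307,202),(290,300),(343,268)])]:
    c=cloud(load(n))
    for a in k: print(n,a,c[a[1],a[0]].round(1))
def topmap(P,C,f):
    m=np.zeros((800,500,3),np.uint8); H=np.full((800,500),-50.)
    # row: y from 500 to -300 -> cell 1.0*? col x 250..750 
    i=((500-P[:,1])).round().astype(int) if 0 else (500-P[:,1]).astype(int); j=(P[:,0]-300).astype(int)
    ok=(i>=0)&(i<800)&(j>=0)&(j<500)&(P[:,2]<130)&(P[:,2]>-20); 
    o=np.argsort(P[ok,2]); m[i[ok][o],j[ok][o]]=C[ok][o]
    m=cv2.dilate(m,np.ones((2,2))); return m
A=topmap(P.reshape(-1,3),im['pixels'].reshape(-1,3),0)
B=topmap(pts[1],cs[1],0)
m=np.hstack([A,B]); m=cv2.resize(m,(750,600),interpolation=cv2.INTER_AREA)
cv2.imwrite('pics/top.png',m[...,::-1])
E
```

```text
(188, 162) [524.2  32.3  58. ] [503.2  10.9  85.1]
(98, 150) [377.3  45.3   0.6] [489.  101.6  69.3]
(147, 265) [ 432.  -118.4    1.5] [607.6  49.9  93.4]
(298, 305) [ 643.  -161.3   24.4] [ 652.  -150.8   23.7]
scene0 (300, 209) [496.   12.4  75.1]
scene0 (268, 207) [596.2  43.7  82.9]
scene0 (296, 258) [461.4 182.3  27.2]
scene0 (240, 280) [602.1 292.3  -1.1]
side0 (272, 221) [495.9  -1.5  68.1]
side0 (307, 202) [601.9  38.2  86.8]
side0 (290, 300) [ 501.3 -235.4   20.4]
side0 (343, 268) [ 654.8 -163.    23.9]
```

View pics/top.png

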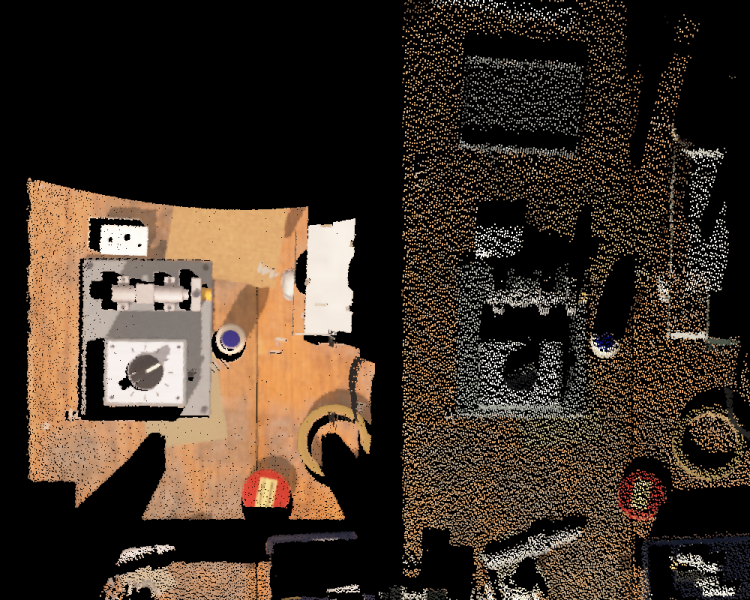

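```bash
cat >> h.py <<'E'
def wcloud(im):
    z=im['range_z'].astype(float); v,u=np.mgrid[:420,:560]
    dx=u-im['cx'];dy=v-im['cy'];r=np.hypot(dx,dy)+1e-9;th=r/im['fx']
    P=np.stack([np.tan(th)*dx/r*z,np.tan(th)*dy/r*z,z],-1)@Rm(im['attitude']).T+np.array(im['eye'])
    P[(z<=0)|(th>1.2)]=1e6; return P
def wproj(im,p):
    q=(np.atleast_2d(p)-np.array(im['eye']))@Rm(im['attitude']); rr=np.hypot(q[:,0],q[:,1]); th=np.arctan2(rr,q[:,2])
    return np.c_[im['cx']+im['fx']*th*q[:,0]/rr, im['cy']+im['fx']*th*q[:,1]/rr]
def rect(P,lo,hi,box):
    m=(P[...,2]>lo)&(P[...,2]<hi)&(P[...,0]>box[0])&(P[...,0]<box[1])&(P[...,1]>box[2])&(P[...,1]<box[3])
    Q=P[m]; return Q,cv2.minAreaRect(Q[:,:2].astype(np.float32)),Q.mean(0)
E
python3 - <<'E'
from h import *
im=load('wrist0');P=wcloud(im);C=im['pixels'].astype(int)
Q,r,m=rect(P,52,58,(400,570,-70,70));print('box',len(Q),r,m)
Q,r,m=rect(P,8,12.5,(380,610,-80,180));print('plate',len(Q),r,m)
Q,r,m=rect(P,75,82,(400,640,50,170));print('stop?',len(Q),r,m)
Q,r,m=rect(P,60,70,(400,560,80,160));print('spindle',len(Q),r,m)
Q,r,m=rect(P,76,90,(440,560,-60,60));print('knob',len(Q),r,m)
w=(P[...,2]>76)&(P[...,2]<90)&(C.min(-1)>120)&(abs(P[...,0]-500)<60)&(abs(P[...,1])<60)
print('whiteline',P[w].mean(0),P[w].min(0),P[w].max(0),w.sum())
Q,r,m=rect(P,50,70,(560,660,0,90));print('bottle',r)
for n in('scene0','side0'):
    S=cloud(load(n))
    Q,r,m=rect(S,18,26,(350,600,270,470));print(n,'tray',len(Q),r,m)
    Q,r,m=rect(S,5,40,(380,620,-330,-180));print(n,'spind',len(Q),r,m)
    Q,r,m=rect(S,10,35,(350,460,160,250));print(n,'block',r,m)
    Q,r,m=rect(S,52,58,(400,570,-70,70));print(n,'box',r,m)
c=cv2.imread('pics/side0.png')[240:400,220:420]
cv2.imwrite('pics/crop.png',cv2.resize(c,None,fx=3.5,fy=3.5,interpolation=cv2.INTER_CUBIC))
E
```

```text
box 4353 ((493.61273193359375, 4.115734100341797), (92.82797241210938, 112.25843048095703), 89.2928695678711) [499.70237083   7.62347192  56.87861795]
plate 7731 ((505.35003662109375, 55.376182556152344), (244.20704650878906, 206.12290954589844), 84.57416534423828) [512.64297706  71.09980981  11.50435529]
stop? 378 ((578.102783203125, 83.90428161621094), (33.554969787597656, 100.34678649902344), 34.685420989990234) [564.00749259 105.49301882  80.66785263]
spindle 1625 ((499.590087890625, 108.40482330322266), (26.275056838989258, 101.69013214111328), 88.18637084960938) [501.78811195 108.40815243  66.26168547]
knob 539 ((493.8372802734375, 4.542461395263672), (47.02125549316406, 13.747198104858398), 29.31772232055664) [495.51538595   5.36674746  84.93428062]
whiteline [499.05860595   7.67460698  85.05075857] [471.60984807 -11.24750112  77.42561743] [513.98278906  16.17621909  87.14114595] 99
bottle ((597.3758544921875, 63.89097595214844), (39.05009460449219, 77.0302963256836), 32.40623092651367)
scene0 tray 331 ((473.0499267578125, 343.2647705078125), (155.3760223388672, 203.6287994384
[... 458 characters left out ...]
34452819824219), 89.34869384765625) [493.03181924   9.81361607  55.60310445]
side0 tray 171 ((494.81982421875, 357.7998046875), (126.35587310791016, 159.79112243652344), 85.71154022216797) [489.87823481 354.57199137  20.80135638]
side0 spind 948 ((489.02435302734375, -265.3013000488281), (172.14463806152344, 129.18966674804688), 0.007627801038324833) [ 494.42908327 -265.36477391   20.60947092]
side0 block ((420.8647766113281, 213.6963653564453), (43.66898727416992, 128.8994140625), 39.259056091308594) [445.26660914 176.9838232   25.33610872]
side0 box ((493.4993896484375, 0.7942619323730469), (94.09658813476562, 111.11100769042969), 89.17044067382812) [491.61590414  -4.92370287  54.88390595]
```

View pics/crop.png

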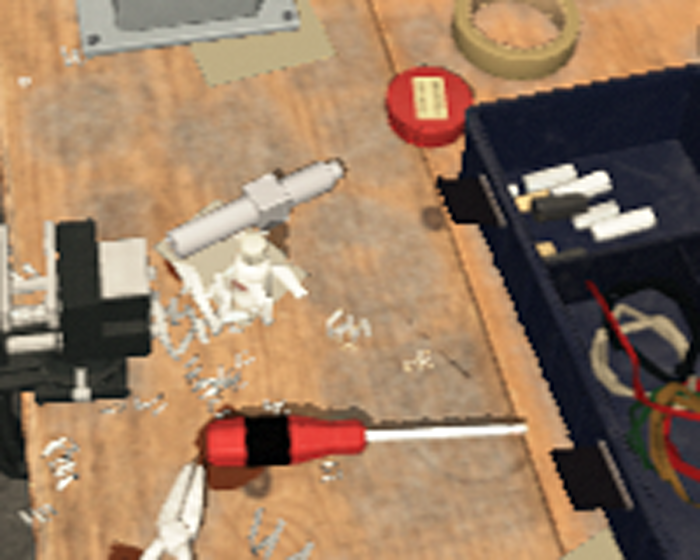

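{"name": "play_rows", "arguments": {"plan": "8 2.7 -3.2 0 0 0 0;8 2.7 -3.2 0 0 0 0;8 2.7 -3.2 0 0 0 0;8 2.7 -3.3 0 0 0 0;8 0 0 0.8 0 0 -10;8 0 0 0.8 0 0 -10;8 0 0 0.8 0 0 -10;8 0 0 0.8 0 0 -10;8 0 0 0.8 0 0 -10;8 0 0 0.8 0 0 -10;8 0 0 0.8 0 0 -10;8 0 0 0.8 0 0 -10;8 0 0 0.8 0 0 -9.2;8 0 0 0 0 0 0"}}

```text
t: 1.9
ee_pos: [495.4, 107.9, 150.1]
orientation: [-0.024, -3.14, 0.0]
ft_force: [-0.4, -0.3, 0.0]
width: 79.9
```

```bash
cat >> h.py <<'E'
def tcp():
    o=get_obs(); r=Rm(o['orientation']); print('t',round(o['t'],2),'tcp',o['ee_pos'].round(1),'yaw_y',np.degrees(np.arctan2(r[1,1],r[0,1])).round(2),'tilt',r[:,2].round(3),'w',round(o['width'],1),'F',o['ft_force'].round(1)); return o
E
python3 - <<'E'
from h import *
tcp();im=snap('wrist','w1');P=wcloud(im)
Q,r,m=rect(P,52,58.5,(400,570,-70,70));print('box',len(Q),r,m)
Q,r,m=rect(P,61,72,(400,552,80,140));print('spindle',len(Q),r,m)
x=Q[:,0]
for a in range(440,556,6):
    q=Q[(x>a)&(x<=a+6)]
    if len(q)>5: print(a,q[:,1].min().round(1),q[:,1].max().round(1),q[:,2].max().round(1))
E
```

```text
t 1.9 tcp [495.4 107.9 150.1] yaw_y 89.12 tilt [-0.002 -0.    -1.   ] w 79.9 F [-0.4 -0.3  0. ]
box 7546 ((492.4381103515625, 4.439258575439453), (92.4202651977539, 110.90363311767578), 89.11752319335938) [483.92103937   7.53598922  57.17921457]
spindle 3045 ((500.2002868652344, 108.66712951660156), (25.575153350830078, 103.04139709472656), 88.71530151367188) [494.14098427 108.7367156   67.00913126]
446 99.4 118.9 69.2
452 99.2 118.8 70.4
458 99.1 118.8 69.0
464 98.9 118.7 69.5
470 99.6 118.7 69.0
476 96.3 121.6 71.6
482 96.4 121.5 71.7
488 96.2 121.5 71.6
494 95.9 121.5 71.3
500 95.8 121.4 71.3
506 98.6 118.4 68.6
512 98.4 118.4 68.9
518 99.0 118.3 69.1
524 98.9 118.3 68.9
530 98.6 117.4 69.1
536 98.5 118.3 68.8
542 101.9 117.4 67.4
548 102.5 113.9 64.7
```

View pics/w1.png

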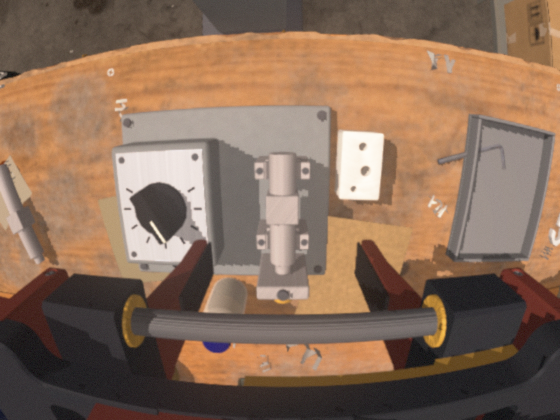

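{"name": "play_rows", "arguments": {"plan": "5 0.3 0.08 3 0 0 0;5 0 0 3 0 0 0;5 0 0 2.5 0 0 0;5 0 0 2 0 0 0;5 0 0 0 0 0 0;2 0 0 0 0 0 0;2 0 0 0 0 0 0;2 0 0 0 0 0 0;2 0 0 0 0 0 0;2 0 0 0 0 0 0"}}

```text
t: 3.2
ee_pos: [493.6, 107.3, 46.9]
orientation: [0.021, 3.14, -0.003]
ft_force: [-0.1, -13.2, 9.3]
width: 25.8
```

```bash
python3 - <<'E'
from h import *
tcp()
# tray fit: wrist w1 and scene/side, floor points
for n in('scene0','side0'):
    S=cloud(load(n)); Q,r,m=rect(S,18,26,(400,600,290,430));print(n,'tray',len(Q),r)
    Q,r,m=rect(S,2,8,(420,570,300,420));print(n,'floor',len(Q),r,m)
# vise, pill, spindle heights
S=cloud(load('side0')); 
Q,r,m=rect(S,3,150,(330,440,-330,-200));print('vise',r,Q[:,2].max(),Q.min(0),Q.max(0))
E
```

```text
t 3.2 tcp [493.6 107.3  46.9] yaw_y 89.24 tilt [ 0.001 -0.002 -1.   ] w 25.8 F [ -0.1 -13.2   9.3]
scene0 tray 329 ((495.2947692871094, 357.8597717285156), (123.18431854248047, 161.0289764404297), 85.35049438476562)
scene0 floor 1495 ((495.19696044921875, 360.0806579589844), (119.36507415771484, 149.25161743164062), 89.85476684570312) [495.37137549 355.30926833   4.72726542]
side0 tray 171 ((494.81982421875, 357.7998046875), (126.35587310791016, 159.79112243652344), 85.71154022216797)
side0 floor 568 ((494.9775390625, 360.03143310546875), (149.6922149658203, 119.74566650390625), 0.14792653918266296) [494.23113829 368.14493176   4.36261394]
vise ((385.0902099609375, -281.8224792480469), (96.46630859375, 109.87052917480469), 89.84526824951172) 110.16564449577697 [ 330.07895814 -329.98365594    3.0326342 ] [ 439.98457776 -233.52137323  110.1656445 ]
```

{"name": "play_rows", "arguments": {"plan": "2 0 0 -1 0 0 0;2 0 0 -2.5 0 0 0;2 0 0 -4 0 0 0;2 0 0 -4 0 0 0;2 0 2.5 0 0 0 0;2 0 4 0 0 0 0;2 0 5 0 0 0 3.5;2 0 5 0 0 0 0;2 0 5 0 0 0 0;2 0 3.4 0 0 0 0;2 0 0 4 0 0 0;2 0 0 4 0 0 0;2 0 0 3 0 0 0;2 0 0 1.5 0 0 0;2 0 0 1 0 0 0;2 0 0 0 0 0 0"}}

```text
t: 5.2
ee_pos: [504.7, 357.5, 25.8]
orientation: [-0.118, -3.139, -0.0]
ft_force: [0.3, 0.6, -2.6]
width: 25.9
```

```bash
python3 - <<'E'
from h import *
tcp()
im=snap('wrist','w2'); P=wcloud(im)
Q,r,m=rect(P,0,9,(400,600,290,430));print('floor',r,m)
E
```

```text
t 5.2 tcp [504.7 357.5  25.8] yaw_y 85.69 tilt [-0.  0. -1.] w 25.9 F [ 0.3  0.6 -2.6]
floor ((499.99566650390625, 359.9932556152344), (139.98204040527344, 199.99844360351562), 89.99540710449219) [457.58620473 361.46338774   5.16129352]
```

View pics/w2.png

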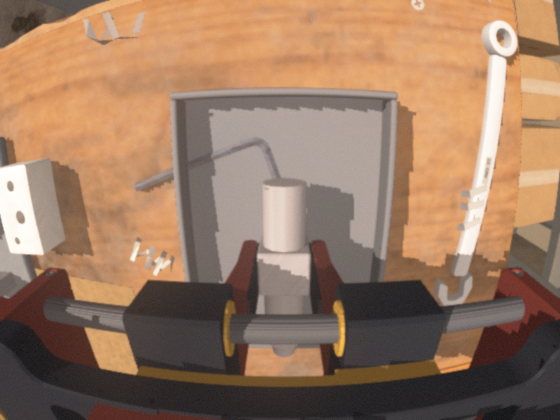

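{"name": "play_rows", "arguments": {"plan": "2 0.9 0 0 0 0 0;2 0 0 0.9 0 0 0;2 0 0 0.5 0 0 0;2 0 0 0 0 0 0"}}

```text
t: 5.75
ee_pos: [495.4, 357.9, 11.1]
orientation: [-0.118, -3.139, 0.001]
ft_force: [0.0, -0.5, -2.4]
width: 25.7
```

{"name": "play_rows", "arguments": {"plan": "2 0 0 0.15 0 0 0;2 0 0 0 0 0 0"}}

```text
t: 6.0
ee_pos: [495.7, 358.1, 10.1]
orientation: [-0.118, -3.139, 0.0]
ft_force: [-0.2, 0.7, -2.1]
width: 25.5
```

{"name": "play_rows", "arguments": {"plan": "5 0 0 0 0 0 0;5 0 0 0 0 0 0;5 0 0 0 0 0 0;5 0 0 -1 0 0 0;5 0 0 -5 0 0 0;5 0 0 -6 0 0 0;5 0 0 -6 0 0 0;5 -0.53 -4 0 0 0 0;5 -0.53 -5.3 0 0 0 0;5 -0.53 -5.3 0 0 0 0;5 -0.53 -5.3 0 0 0 0;5 -0.53 -5.3 0 0 0 0;5 -0.53 -5.3 0 0 0 0;5 -0.53 -5.3 0 0 0 0;5 -0.53 -5.3 0 0 0 0;5 -0.53 -5.3 0 0 0 0;5 -0.53 -5.3 0 0 0 0;5 -0.53 -5.3 0 0 0 0;5 0 -1.3 0 0 0 0;5 0 0 0 0 0 0"}}

```text
t: 8.5
ee_pos: [509.8, -227.8, 190.4]
orientation: [0.12, 3.139, 0.0]
ft_force: [-0.7, 0.2, -0.2]
width: 50.0
```

{"name": "play_rows", "arguments": {"plan": "5 0 0 0 0 0 -9;5 0 0 0 0 0 -9;5 0 0 0 0 0 -8;5 0 0 0 0 0 0"}}

```text
t: 9.0
ee_pos: [510.1, -225.8, 190.3]
orientation: [0.592, -3.085, -0.001]
ft_force: [0.1, -0.3, -0.4]
width: 50.0
```

```bash
python3 - <<'E'
from h import *
tcp()
im=snap('wrist','w3'); P=wcloud(im)
S=cloud(snap('scene','s3')); Q,r,m=rect(S,12,40,(430,560,320,400));print('short',len(Q),r,m,np.percentile(Q[:,2],[50,95]))
E
```

```text
t 9.0 tcp [ 510.1 -225.8  190.3] yaw_y 111.73 tilt [-0.  0. -1.] w 50.0 F [ 0.1 -0.3 -0.4]
short 319 ((504.1163635253906, 358.89874267578125), (26.846017837524414, 103.6216812133789), 89.07612609863281) [500.0216887  361.01658565  25.04372145] [25.96156501 31.82254532]
```

View pics/w3.png

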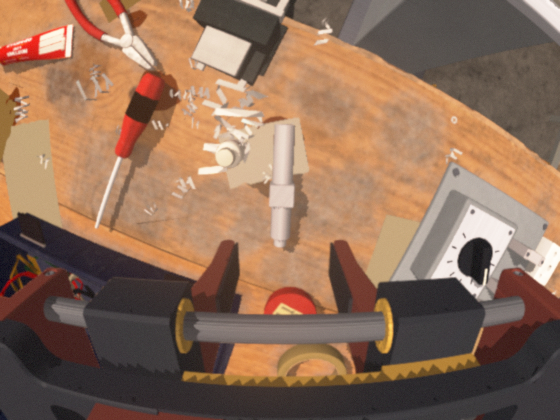

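```bash
python3 - <<'E'
from h import *
P=wcloud(load('w3'))
for k in [(282,195),(229,155),(285,130),(280,238)]: print(k,P[k[1],k[0]].round(1))
o=get_obs(); r=Rm(o['orientation']); L=(P-o['ee_pos'])@r   # tool coords
z=P[...,2]
m=(z>19)&(z<34)&(abs(L[...,1])<22)&(L[...,0]<150)&(L[...,0]>-60); m[:105]=0;m[255:]=0; m[:,:255]=0;m[:,320:]=0
Q=L[m]; print(Q.min(0),Q.max(0)); print(cv2.minAreaRect(P[m][:,:2].astype(np.float32)), np.median(P[m],0))
for a in np.arange(-60,110,6):
    q=Q[(Q[:,0]>a)&(Q[:,0]<=a+6)]
    if len(q)>5: print(a,q[:,1].min().round(1),q[:,1].max().round(1),(o['ee_pos'][2]-q[:,2].min()).round(1))
b=(z>45)&(z<70); b[:,:205]=0;b[:,255:]=0;b[:135]=0;b[185:]=0
print('pill tool',L[b].min(0),L[b].max(0))
# fixed side cam check
S=cloud(load('side0')); Q,rr,mm=rect(S,19,29,(440,590,-262,-190)); T=(Q-o['ee_pos'])@r
T=T[abs(T[:,1])<20]
for a in np.arange(-60,110,6):
    q=T[(T[:,0]>a)&(T[:,0]<=a+6)]
    if len(q)>3: print('side',a,q[:,1].min().round(1),q[:,1].max().round(1),(o['ee_pos'][2]-q[:,2].min()).round(1))
E
```

```text
(282, 195) [ 516.2 -223.1   28. ]
(229, 155) [ 490.6 -284.8   62.7]
(285, 130) [ 452.9 -244.9   26.4]
(280, 238) [ 562.7 -207.    24.5]
[-59.98591139 -21.85895519 156.80978164] [ 79.2826297   13.29773137 171.29300905]
((500.2945556640625, -229.88746643066406), (140.4619140625, 33.78132629394531), 26.158388137817383) [ 504.77166301 -228.8694996    25.00045531]
-60 -11.3 7.4 26.5
-54 -11.3 7.4 27.1
-48 -11.3 8.4 26.6
-42 -11.2 8.4 27.4
-36 -11.2 8.4 26.6
-30 -10.0 8.3 26.3
-24 -11.7 12.4 28.8
-18 -12.8 12.4 29.2
-12 -12.7 12.3 29.8
-6 -12.7 13.3 29.6
0 -12.6 13.3 29.4
6 -8.6 10.2 26.9
12 -8.6 10.2 26.7
18 -8.6 11.2 27.7
24 -8.6 11.1 27.2
30 -8.5 11.1 27.6
36 -7.5 12.1 26.7
42 -7.5 12.1 27.2
48 -7.4 12.1 26.4
54 -7.4 12.0 26.8
60 -7.4 13.0 27.4
72 -21.9 -17.5 32.1
pill tool [ 28.61270656 -60.54046737 125.77587813] [ 47.252762   -41.28543992 145.28827556]
side -60 -12.3 -0.6 24.3
side -54 -10.1 5.1 26.7
side -48 -10.9 2.2 24.2
side -42 -10.6 4.1 23.9
side -36 -11.2 2.0 23.9
side -30 -10.5 1.4 23.5
side -24 -11.9 13.1 26.5
side -18 -14.5 10.0 28.9
side -12 -14.0 10.2 27.3
side -6 -14.1 10.8 27.8
side 0 -14.5 11.2 27.3
side 6 -5.6 6.3 24.1
side 12 -8.1 5.5 25.0
side 18 -9.0 5.5 24.2
side 24 -9.0 6.3 26.6
side 30 -10.6 4.9 25.7
side 36 -8.1 8.5 25.0
side 42 -7.0 8.6 25.3
side 48 -10.7 8.2 23.8
side 54 -5.3 9.8 24.9
side 60 -8.3 8.1 27.0
```

{"name": "play_rows", "arguments": {"plan": "5 -0.9 0 4 0 0 2.3;5 0 0 5 0 0 0;5 0 0 5 0 0 0;5 0 0 3 0 0 0;5 0 0 1.5 0 0 0;5 0 0 0 0 0 0"}}

```text
t: 9.85
ee_pos: [518.2, -223.9, 4.7]
orientation: [0.528, -3.096, -0.001]
ft_force: [-0.5, -0.3, 0.7]
width: 50.3
```

{"name": "play_rows", "arguments": {"plan": "2 0 0 0 0 0 0;2 0 0 0 0 0 0;2 0 0 0 0 0 0;2 0 0 0 0 0 0;2 0 0 0 0 0 0;2 0 0 0 0 0 0"}}

```text
t: 10.6
ee_pos: [519.1, -224.6, 6.2]
orientation: [-0.529, 3.095, -0.001]
ft_force: [-0.9, 0.8, 6.3]
width: 25.6
```

```bash
python3 - <<'E'
from h import *
tcp()
# rest geometry from w1: V-rest tops (z~53.5), stop face from w1/w0
P=wcloud(load('w1'))
for lo,hi in((460-8,470),(515,535)):
    m=(P[...,0]>lo)&(P[...,0]<hi)&(P[...,2]>48)&(P[...,2]<62)&(abs(P[...,1]-108)<30)&(abs(P[...,1]-108)>14); Q=P[m]; print(lo,Q.min(0),Q.max(0))
m=(P[...,0]>540)&(P[...,0]<590)&(P[...,2]>72)&(P[...,2]<90)&(abs(P[...,1]-108)<30);Q=P[m];print('stop',Q.min(0),Q.max(0),cv2.minAreaRect(Q[:,:2].astype(np.float32)))
# rest plates in y profile
E
```

```text
t 10.6 tcp [ 519.1 -224.6    6.2] yaw_y 109.39 tilt [ 0.001 -0.001 -1.   ] w 25.6 F [-0.9  0.8  6.3]
452 [456.09409995  86.38910252  48.01702098] [469.93398076 131.21426432  58.16591724]
515 [517.48357264  85.57727637  48.08743986] [532.00713521 130.75151514  58.10373455]
stop [553.50754129  86.54755091  72.02885532] [568.15404303 130.28470616  87.83512833] ((560.65234375, 108.37580108642578), (43.80622100830078, 14.231036186218262), 88.91134643554688)
```

{"name": "play_rows", "arguments": {"plan": "2 0 0 -1 0 0 0;2 0 0 -4 0 0 0;2 0 0 -6 0 0 0;2 0 0 -6 0 0 0;2 0 0 -1 0 0 10.1;2 0 0 0 0 0 10.1;2 0.56 3.5 0 0 0 0;2 0.56 5 0 0 0 0;2 0.56 5.5 0 0 0 0;2 0.56 5.5 0 0 0 0;2 0.56 5.5 0 0 0 0;2 0.56 5 0 0 0 0;2 0 3.16 0 0 0 0;2 0 0 0 0 0 0;2 0 0 0 0 0 0"}}

```text
t: 12.48
ee_pos: [489.1, 107.3, 185.2]
orientation: [-0.021, -3.141, 0.001]
ft_force: [0.5, 0.2, -2.7]
width: 26.2
```

```bash
python3 - <<'E'
from h import *
o=tcp();im=snap('wrist','w4'); P=wcloud(im)
m=(abs(P[...,1]-108)<20)&(P[...,2]>o['ee_pos'][2]+3)&(P[...,2]<o['ee_pos'][2]+45)&(P[...,0]<480)&(P[...,0]>400);Q=P[m]
print('tail end',Q.min(0),Q.max(0),len(Q))
for a in range(404,480,8):
    q=Q[(Q[:,0]>a)&(Q[:,0]<=a+8)]
    if len(q)>5: print(a,q[:,1].min().round(1),q[:,1].max().round(1),q[:,2].max().round(1))
E
```

```text
t 12.47 tcp [489.1 107.3 185.2] yaw_y 89.22 tilt [-0.001 -0.    -1.   ] w 26.2 F [ 0.5  0.2 -2.7]
tail end [413.44556349  88.01960612 188.22164785] [479.98772499 127.99940542 230.17571634] 7695
412 99.8 121.7 206.0
420 99.6 121.6 206.7
428 99.4 121.1 206.5
436 99.2 121.1 206.4
444 99.0 121.1 206.0
452 99.1 120.6 206.3
460 98.9 120.7 206.0
468 96.8 122.3 207.7
476 88.0 128.0 230.2
```

View pics/w4.png

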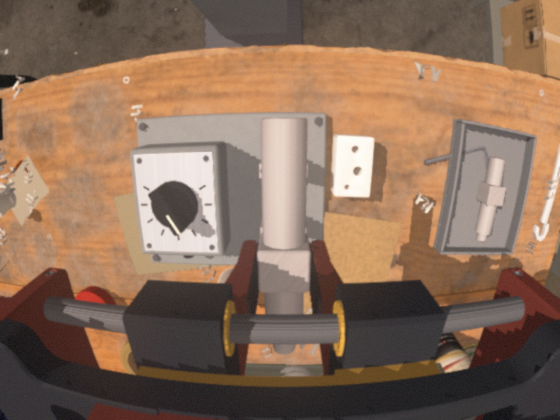

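{"name": "play_rows", "arguments": {"plan": "2 0 -0.05 3 0 0 0;2 0 0 4 0 0 0;2 0 0 3.5 0 0 0;2 0 0 2 0 0 0;2 0 0 0.7 0 0 0;2 0 0 0 0 0 0"}}

```text
t: 13.28
ee_pos: [489.6, 106.6, 53.2]
orientation: [-0.024, -3.141, 0.0]
ft_force: [-0.4, 0.3, -3.3]
width: 25.5
```

{"name": "play_rows", "arguments": {"plan": "2 0 0 0.25 0 0 0;2 0 0 0 0 0 0"}}

```text
t: 13.52
ee_pos: [489.9, 107.3, 51.3]
orientation: [0.022, 3.14, 0.0]
ft_force: [-0.3, 0.4, -3.0]
width: 25.7
```

{"name": "play_rows", "arguments": {"plan": "2 0 0 0.15 0 0 0;2 0 0 0 0 0 0"}}

```text
t: 13.78
ee_pos: [489.5, 107.4, 49.3]
orientation: [0.022, 3.141, 0.0]
ft_force: [-0.5, 0.4, -3.6]
width: 26.3
```

{"name": "play_rows", "arguments": {"plan": "2 0 0 0.1 0 0 0;2 0 0 0 0 0 0"}}

```text
t: 14.02
ee_pos: [489.6, 107.0, 48.4]
orientation: [0.021, 3.141, -0.001]
ft_force: [0.3, -3.5, 1.2]
width: 25.7
```

{"name": "play_rows", "arguments": {"plan": "2 0 0 0.1 0 0 0;2 0 0 0 0 0 0"}}

```text
t: 14.28
ee_pos: [489.8, 106.8, 48.0]
orientation: [0.021, 3.141, -0.001]
ft_force: [-3.4, -6.8, 11.1]
width: 26.2
```

{"name": "play_rows", "arguments": {"plan": "2 0 -0.06 -0.05 0 0 0;2 -0.2 0 0 0 0 0;2 -0.2 0 0 0 0 0;2 0 0 0 0 0 0"}}

```text
t: 14.78
ee_pos: [493.7, 106.7, 48.1]
orientation: [0.022, 3.141, 0.0]
ft_force: [-2.3, -1.5, 7.5]
width: 25.5
```

{"name": "play_rows", "arguments": {"plan": "2 -0.1 0 0 0 0 0;2 0 0 0 0 0 0"}}

```text
t: 15.02
ee_pos: [494.5, 106.7, 48.1]
orientation: [-0.022, -3.141, -0.0]
ft_force: [-2.7, -1.4, 7.2]
width: 25.8
```

{"name": "play_rows", "arguments": {"plan": "2 -0.1 0 0 0 0 0;2 0 0 0 0 0 0"}}

```text
t: 15.28
ee_pos: [495.4, 106.7, 48.1]
orientation: [-0.022, -3.141, 0.0]
ft_force: [-2.2, -2.1, 7.5]
width: 26.0
```

{"name": "play_rows", "arguments": {"plan": "2 -0.1 0 0 0 0 0;2 0 0 0 0 0 0"}}

```text
t: 15.52
ee_pos: [496.2, 106.7, 48.1]
orientation: [-0.022, -3.141, 0.0]
ft_force: [-2.6, -0.7, 8.4]
width: 25.6
```

{"name": "play_rows", "arguments": {"plan": "2 -0.1 0 0 0 0 0;2 0 0 0 0 0 0"}}

```text
t: 15.78
ee_pos: [496.1, 106.6, 48.1]
orientation: [-0.022, -3.139, 0.0]
ft_force: [-6.9, -1.7, 13.0]
width: 25.7
```

{"name": "play_rows", "arguments": {"plan": "2 -0.1 0 0 0 0 0;2 0 0 0 0 0 0"}}

```text
t: 16.02
ee_pos: [496.1, 106.6, 48.0]
orientation: [-0.022, -3.137, 0.001]
ft_force: [-9.8, 0.3, 16.2]
width: 25.8
```

{"name": "play_rows", "arguments": {"plan": "5 0 0 0 0 0 0;5 0 0 0 0 0 0;5 0 0 0 0 0 0;5 0 0 0 0 0 0;5 0.2 0 -1.5 0 0 0;5 0 0 -4 0 0 0;5 0 0 -5 0 0 0;5 0 0 0 0 0 0;5 0 0 0 0 0 0"}}

```text
t: 17.15
ee_pos: [496.2, 106.5, 153.0]
orientation: [0.022, 3.141, 0.0]
ft_force: [-0.5, -0.3, -1.3]
width: 49.9
```

```bash
python3 - <<'E'
from h import *
tcp();im=snap('wrist','w5');P=wcloud(im)
Q,r,m=rect(P,61,73,(400,553,85,135));print('spindle',len(Q),r,m)
x=Q[:,0]
for a in range(418,556,6):
    q=Q[(x>a)&(x<=a+6)]
    if len(q)>5: print(a,q[:,1].min().round(1),q[:,1].max().round(1),q[:,2].max().round(1))
print('tail',Q[:,0].min())
Q,r,m=rect(P,78,95,(440,560,-60,60));print('knob',len(Q),r,m)
Q,r,m=rect(P,52,59,(400,570,-70,70));print('box',len(Q),r,m)
E
```

```text
t 17.15 tcp [496.2 106.5 153. ] yaw_y 89.2 tilt [ 0.001  0.    -1.   ] w 49.9 F [-0.5 -0.3 -1.3]
spindle 3942 ((486.7320556640625, 108.75558471679688), (25.072856903076172, 132.5005340576172), 89.1109848022461) [480.69857769 108.89859057  66.70726507]
418 100.8 119.4 68.6
424 99.9 119.4 68.9
430 99.7 119.3 69.3
436 99.6 119.3 68.9
442 99.5 119.2 69.1
448 99.4 119.2 69.3
454 99.3 119.1 69.1
460 99.1 119.1 68.7
466 99.8 119.0 68.9
472 98.8 119.0 69.3
478 96.6 121.4 71.2
484 96.4 121.0 71.5
490 96.2 121.0 71.4
496 96.1 121.0 71.4
502 95.9 121.0 71.7
508 98.8 118.0 68.7
514 98.5 118.0 69.2
520 98.5 118.0 69.1
526 98.3 118.0 69.2
532 98.2 117.9 68.8
538 97.9 117.9 69.2
544 99.7 114.4 67.1
550 102.1 113.5 65.0
tail 420.38384469550357
knob 972 ((492.9654846191406, 4.447610855102539), (46.81819534301758, 14.031410217285156), 28.49900245666504) [492.00223684   5.48765395  84.48571894]
box 8710 ((492.2647399902344, 4.195259094238281), (92.1500473022461, 111.1146011352539), 88.88001251220703) [487.10145358   8.94460465  57.32393893]
```

View pics/w5.png

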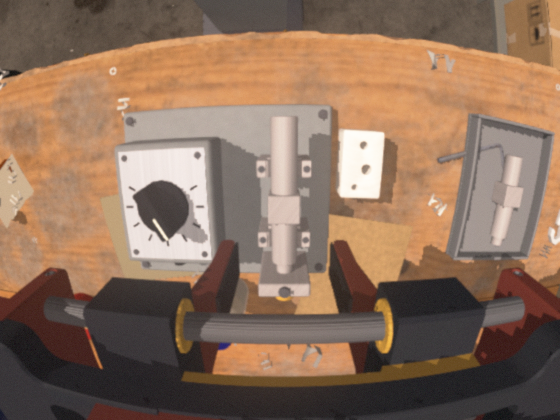

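{"name": "play_rows", "arguments": {"plan": "5 0.09 -5 0 0 0 0;5 0.09 -5.45 0 0 0 0;5 0 0 0 0 0 -10;5 0 0 0 0 0 -10;5 0 0 0 0 0 -9.9;5 0 0 4 0 0 0;5 0 0 3 0 0 0;5 0 0 1.4 0 0 0;5 0 0 0 0 0 0"}}

```text
t: 18.32
ee_pos: [492.1, 2.2, 67.4]
orientation: [0.788, -3.038, -0.001]
ft_force: [-0.5, -0.0, 0.2]
width: 49.9
```

```bash
python3 -c "
from h import *
tcp()"
```

```text
t 18.32 tcp [492.1   2.2  67.4] yaw_y 119.1 tilt [-0.003  0.    -1.   ] w 49.9 F [-0.5 -0.   0.2]
```

{"name": "play_rows", "arguments": {"plan": "5 0 0 0.25 0 0 0;0.5 0 0 0 0 0 0;0.5 0 0 0 0 0 0;0.5 0 0 0 0 0 0;0.5 0 0 0 0 0 0;0.5 0 0 0 0 0 0;0.5 0 0 0 0 0 0;0.5 0 0 0 0 0 0"}}

```text
t: 19.32
ee_pos: [493.4, 2.0, 66.4]
orientation: [-0.789, 3.04, -0.0]
ft_force: [-0.4, -3.2, 5.0]
width: 13.0
```

{"name": "play_rows", "arguments": {"plan": "0.5 0 0 0 0 0 8;0.5 0 0 0 0 0 8;0.5 0 0 0 0 0 8;0.5 0 0 0 0 0 8;0.5 0 0 0 0 0 8;0.5 0 0 0 0 0 8;0.5 0 0 0 0 0 8;0.5 0 0 0 0 0 8;0.5 0 0 0 0 0 8;0.5 0 0 0 0 0 8;0.5 0 0 0 0 0 8;0.5 0 0 0 0 0 8;0.5 0 0 0 0 0 8;0.5 0 0 0 0 0 8;0.5 0 0 0 0 0 8;0.5 0 0 0 0 0 0;0.5 0 0 0 0 0 0"}}

```text
t: 21.45
ee_pos: [493.1, 1.6, 66.4]
orientation: [2.238, 2.204, -0.001]
ft_force: [-1.1, -5.7, 5.3]
width: 12.9
```

```bash
python3 -c "
from h import *
o=tcp();print(o['moment'].round(2))"
```

```text
t 21.45 tcp [493.1   1.6  66.4] yaw_y -0.88 tilt [-0.    -0.001 -1.   ] w 12.9 F [-1.1 -5.7  5.3]
[-1.13  0.2  -0.04]
```

Exactly 120° turned; release, rise and check.

{"name": "play_rows", "arguments": {"plan": "4 0 0 0 0 0 0;4 0 0 0 0 0 0;4 0 0 0 0 0 0;4 0 0 0 0 0 0;4 0 0 -3 0 0 0;4 0 0 -5 0 0 0;4 0 -3 -5 0 0 0;4 0 -5 0 0 0 0;4 0 0 0 0 0 0"}}

```text
t: 22.58
ee_pos: [409.9, 3.5, 196.3]
orientation: [-2.238, -2.203, 0.002]
ft_force: [0.2, -0.4, -0.3]
width: 39.8
```

```bash
python3 - <<'E'
from h import *
tcp();S=cloud(snap('scene','s6'));im=snap('wrist','w6');P=wcloud(im)
Q,r,m=rect(P,78,95,(440,560,-60,60));print('knob',len(Q),r,m)
Q,r,m=rect(P,61,73,(400,553,85,135));print('spindle',len(Q),r,m)
Q,r,m=rect(S,12,40,(430,560,320,400));print('short',r,m)
a=np.vstack([im['pixels'][:300],cv2.resize(load('s6')['pixels'][180:380,180:340],(0,0),fx=1.5,fy=1.5) if 0 else np.pad(cv2.resize(load('s6')['pixels'][190:350,190:350],(290,290)),((0,0),(0,270),(0,0)))])
cv2.imwrite('pics/fin.png',a[...,::-1])
E
```

```text
t 22.57 tcp [409.9   3.5 196.3] yaw_y -0.89 tilt [-0.001  0.    -1.   ] w 39.8 F [ 0.2 -0.4 -0.3]
knob 735 ((492.744873046875, 4.336282730102539), (46.12282943725586, 14.024435043334961), 88.34075927734375) [491.79489592   5.51600594  84.87557185]
spindle 2995 ((486.75604248046875, 108.69254302978516), (26.247650146484375, 132.5608367919922), 89.1531982421875) [482.14630928 108.56912318  66.68739598]
short ((504.07672119140625, 357.19122314453125), (28.217266082763672, 103.74895477294922), 86.79495239257812) [499.80886591 361.03063007  24.91655549]
```

View pics/fin.png

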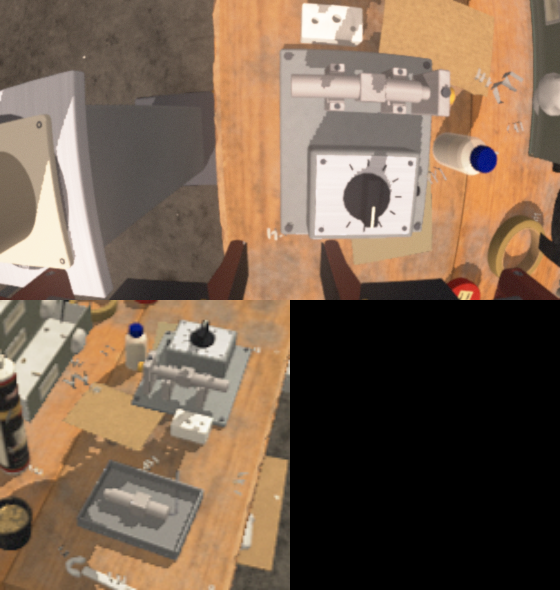

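The knob's white line now points along the gauge's -y (px 373,215). The long spindle sits against the stop, and the short one lies flat in the tray.

```bash
python3 -c "
from workcell import *
print(close_job())"
```

```text
the job is handed in; nothing more can be done
None
```

I changed the spindle, turned the selector four clicks clockwise, and handed the job in at about 22.6 s; no verdict was reported.

- **Short spindle:** it lies flat in the tray, let go. In the scene camera its 104 mm length lies wholly inside the tray walls.
- **Long spindle:** it was pushed against the back stop until about 10 N of reaction, then let go. After release I measured its nose end at x ≈ 554.4 mm, against about 553.5–554 mm for the stop face. Height and side position matched the profile the short spindle had in the rests, and it lies in line with the gauge within about 0.3°. It had not moved at the last check.
- **Selector:** I turned it 120° clockwise, from the pointer at about +30° to about -90° of the gauge's x. After release the bar measured within about 1–2° of that click.
- **Other things on the bench:** I saw nothing shifted in the last pictures. I did not measure each one, and the last pictures did not show the pill bottle or screwdriver.

One disagreement: the wrist camera read about 2 mm high in y and 2–3 mm high in z compared with where the gripper made contact. I corrected for this when seating the long spindle and gripping the knob.

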